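# Prime a hand lubrication unit until its indicator pin is out

## Task

Prime the lubrication unit: push its yellow vent lever fully closed (across, towards the white tank's side), then pump the black plunger, pressing it down and letting it spring back up again and again, until the red indicator pin on the distributor stands fully out and its green foot shows. Leave the lever closed and the plunger up. Do not touch the pin, and do not lift or shift the unit or the oil can, spanner, bearing and nut beside it.

Things in the scene. Friction and masses are not known exactly. Their poses are not given: they have to be found in the camera images.
- unit: hand lubrication unit, 4 kg, loose on rubber feet. Origin on the bench under the middle of its grey base plate (170 in x, 260 in y, upper side at z 18 mm); x points from front (lever) to back, y from the white oil tank to the distributor. In mm: plunger at x 35, y 5; tank (72 across, cap top at z 119) at 35, -76; distributor block with the pin at 35, 85; lever axis at -32, 5
- plunger_top (a point): middle of the top of the pump plunger, a black mushroom head 42 mm across over a steel return spring; 141 mm above the bench when up, the highest point of the unit; 117 mm when pressed to its stop
- plunger (a joint): how far the plunger is pressed, in m: 0 up (at rest), 0.024 hard against its lower stop; a stroke of 0.020 is a good one. A spring of about 5 N (up) to 14 N (down) drives it back up. With the vent closed such a stroke raises the pin by 4 to 5 mm (a shorter one by less), with the vent open not at all
- lever_pivot (a point): point on the vertical axis of the vent lever, 66 mm above the bench
- lever_tip (a point): point inside the yellow sleeve of the vent lever, 62 mm from its axis and 66 mm above the bench. The sleeve runs from 27 to 75 mm from the axis, is 14 mm wide and 12 mm high, and is free on all sides in front of the pump
- vent_lever (a joint): angle of the vent lever, in rad: 0 fully open (it points straight to the front, the unit's -x), 1.571 fully closed against its stop (it points across, to the unit's -y, the tank's side). Seen from above it closes anticlockwise. It turns stiffly (about 3 N at the sleeve) and stays where it is left
- pin_tip (a point): top of the indicator pin, 10 mm across, in the brass gland of the distributor: 85 mm above the bench when fully in, 107 mm when fully out
- pin (a joint): how far the indicator pin stands out, in m: 0 fully in, 0.022 fully out against its stop; it starts up to 6 mm out. It is red; its green foot shows above the gland over the last 5 mm only. It keeps its place between strokes
- oil_can: green pump oil can with a thin bent spout, 69x132x167 mm; it only stands by and stays where it is. Origin in the middle of its underside
- spanner13: combination spanner, 185 mm long, lying flat; it only stands by and stays where it is. Origin in the middle of its underside
- bearing: ball bearing, 52 mm across, 15 mm high, lying flat; it only stands by and stays where it is. Origin in the middle of its underside
- hex_nut0: large hexagon nut, 34 mm across, 16 mm high; it only stands by and stays where it is. Origin in the middle of its underside

How it is judged:
By the outcome, as a careful person would: the job done as asked, in the order asked, and still so for the second after the job is handed in, with the robot touching nothing.
It also fails if it takes over 54 s, if anything falls off the work surface, if the arm or the gripper's body presses on something with over 40 N, if the wrist force passes 120 N, or if a joint passes its speed limit or range.

## Robot

A 6-joint arm with a two-finger parallel gripper is mounted at the origin on a cart in front of the work surface, level with it; the furniture and walls round the work are solid. World frame = base frame: x ahead of the robot, y to its left, z up, the work surface at z = 0. Lengths are in mm, angles in rad, forces in N, time in s.
With the tool pointing down it reaches from about 300 to 875 mm from the base axis. Payload 6.4 kg.
Tool frame: the origin (TCP) lies midway between the tips of the shut fingers; the grasp point (between the pads) lies 19 mm behind it (manip.grasp_offset is the distance from the TCP to the grasp point, in mm); z points along the fingers, y is the line along which they close (so a half turn about z gives the same grasp; the last joint's range is limited). The gripper opens to 85 mm and grips with 20 to 120 N. Pads are 22 mm wide; open, the fingers measure 114 mm over their backs; the gripper's body (76 mm by 85 mm) begins 54 mm behind the grasp point. The pads swing forward as they close: fully open they stand 13 mm farther back than shut.
Start: joints at [0.988, 0.181, 1.607, -0, 1.354, -0.206], TCP at [211.559, 534.681, 231.288] pointing down, gripper open.
Joint ranges: [-2.99, 2.99], [-0.89, 2.07], [0.3, 2.58], [-1.14, 4.28], [0, 2.63], [-3.12, 3.12]. Speed limits (rad/s): [2.57, 2.57, 3.01, 3.14, 3.14, 3.14].

## Interface

Orientations are given as a rotation vector (axis times angle).
In Python, from plant import manip gives the robot as it stands. The module is installed in compiled form; this text tells all that it offers.
- The arm moves only by the tool apply_moves, never from a script. Its argument "increments" is a list of rows, each a list of 5 numbers: the shift along the world's x, y, z in mm, then the turn about the world's z in degrees, then the opening, from 0 (shut) to 1 (fully open). A call has 1 to 10 rows; each row shifts and turns the commanded pose from where the row before left it; what a row does not reach is not made up. A row lasts 1/8 s, in which the tool goes at most 62.5 mm and 10.7 degrees, less where a joint would pass 70% of its speed; a pose out of reach is approached as far as the arm can. A call is refused whole if a number of a shift passes 62.5 or a number of a turn 10.7, either way. A call with a gripper value outside its range is refused whole. The fingers move at their own pace and stop on an object; the grip force is fixed at half the most. Time passes only in rows, so rows that do not move let the fingers close. It gives the time, the measured TCP pose, the force, the opening and the grip force at its end, in the units of the state.
- manip.get_obs(): the state, without advancing time (a new reading comes with each control period).
- manip.grab_frame(name): name is "side" or "top"; returns a dict with "frame" (420x560x3 uint8, red, green, blue), "mtx" (3x3 intrinsics, pixels), "R" (3x3) and "t" (3): a world point X has camera coordinates R X + t. Camera axes: x right, y down, z forward; pixel columns grow to the right and rows downward; lengths in mm; the calibration is good to about 2 mm. A picture is of the moment at which its call begins. There is no depth.
- manip.finish_job(): hands the job in; it is judged then, once.
Trained networks look in the newest picture that a camera, given by its name, has taken for a name from the list of things; names that differ only in an ending like _2 or _b are one class to them, and where a whole thing is asked for, a point or a joint stands for the part that bears it (a point fixed in the world has none). Each returns a list of dicts, best first, with "conf" (0 to 1); they miss things now and then, are a little off and sometimes report something else, mostly with a low value. They report only what shows in the picture. A call takes as long as a camera call.
- manip.spot_in(camera, thing): "extent" ([left, top, right, bottom] in pixels, round what is visible of it).
- manip.silhouettes(camera, thing): "pixels" (420x560 bool, what is visible of it) and "extent" ([left, top, right, bottom] in pixels, round what is visible of it).
The state is a dict: "time_s": time; "joint_positions": joint angles; "joint_velocities": joint speeds; "tau": joint torques, N m; "ee_pos": TCP position; "orientation": TCP orientation; "ft_force": force on the tool from outside, world axes, zero at the start; "moment": the same for the moment, N m; "width": finger opening in mm; "grip_force": force on a finger pad.
Only numpy, scipy, OpenCV 4.12 (cv2) and the standard library are available. Lean on these libraries where they do the work, as an engineer would, in place of code of your own. Each camera call takes 0.05 s, during which the arm holds its last target. There are 200 camera calls.

## Working session

There is one attempt and no reset: what is moved stays moved. The work goes in short steps, Python scripts to look and compute and a tool call to move; the robot and the scene stay as the last step left them, time stands still between calls to the robot, and variables do not carry over. Pictures are saved under pics/ and viewed, at most 10 in all, crops included, and the job is handed in when it is done.

Besides the shell and the picture viewer there is one more tool, called after ">>>" as a command line: name --pt "numbers of a row" for each row, then --argument value for the rest. apply_moves: Moves the arm, as the interface text tells. Its arguments: {"type":"object","properties":{"increments":{"type":"array","items":{"type":"array","items":{"type":"number"}}}},"required":["increments"]}

```bash
mkdir -p pics; cat > h.py <<'E'
from plant import manip
import cv2, numpy as np
def grab(n,fn=None):
    f=manip.grab_frame(n)
    if fn: cv2.imwrite('pics/'+fn,cv2.cvtColor(f['frame'],cv2.COLOR_RGB2BGR))
    return f
def onz(f,u,v,z):
    d=f['R'].T@np.linalg.inv(f['mtx'])@np.array([u,v,1.]); c=-f['R'].T@f['t']
    return c+d*(z-c[2])/d[2]
def tri(f,p,g,q):
    P=[k['mtx']@np.c_[k['R'],k['t']] for k in (f,g)]
    X=cv2.triangulatePoints(P[0],P[1],np.array(p,float).reshape(2,1),np.array(q,float).reshape(2,1)).ravel(); return X[:3]/X[3]
def proj(f,X):
    q=f['mtx']@(f['R']@np.array(X,float)+f['t']); return q[:2]/q[2]
E
python3 - <<'E'
from h import *
fs={n:grab(n,n+'0.png') for n in('top','side')}
for n in fs:
    print(n,(-fs[n]['R'].T@fs[n]['t']).round())
    for t in ('unit','plunger_top','lever_tip','pin_tip','oil_can','spanner13','bearing','hex_nut0'):
        for d in manip.spot_in(n,t)[:2]: print(n,t,round(d['conf'],2),np.round(d['extent']))
o=manip.get_obs();print(o['time_s'],o['ee_pos'],o['orientation'],o['width'])
a=[cv2.imread('pics/%s0.png'%n) for n in('top','side')]
E
```

```text
top [ 292.  346. 1205.]
top unit 0.65 [256. 145. 376. 282.]
top plunger_top 0.59 [292. 188. 311. 208.]
top lever_tip 0.79 [328. 213. 361. 233.]
top lever_tip 0.23 [293. 283. 319. 310.]
top oil_can 0.62 [192. 196. 240. 230.]
top oil_can 0.24 [293. 190. 312. 206.]
top spanner13 0.82 [380. 176. 391. 254.]
top bearing 0.87 [294. 286. 318. 310.]
top hex_nut0 0.57 [267. 273. 280. 284.]
top hex_nut0 0.37 [292. 286. 316. 311.]
side [ -85. 1023.  478.]
side unit 0.65 [232. 189. 337. 268.]
side plunger_top 0.74 [261. 195. 277. 205.]
side pin_tip 0.44 [233. 192. 338. 272.]
side oil_can 0.95 [207. 202. 241. 290.]
side spanner13 0.72 [334. 222. 343. 227.]
side bearing 0.72 [264. 195. 278. 203.]
side bearing 0.68 [334. 257. 355. 269.]
side hex_nut0 0.58 [309. 263. 323. 276.]
0.9 [211.56045717 534.69198967 231.29871708] [5.88397341e-01 3.08599286e+00 5.21085484e-05] 85.96993096027491
```

View pics/top0.png

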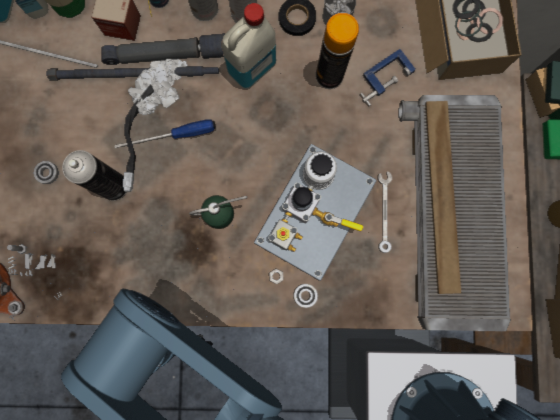

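View pics/side0.png

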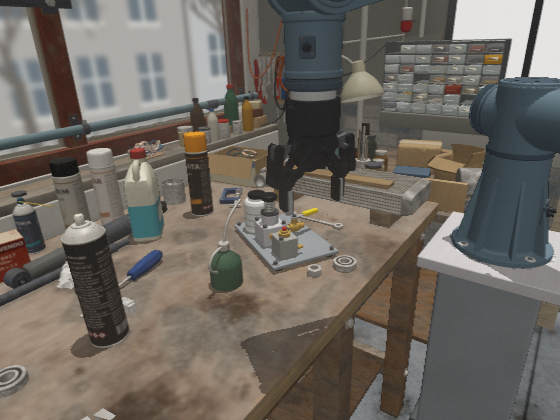

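```bash
python3 - <<'E'
from h import *
from scipy.optimize import least_squares
f=grab('top'); s=grab('side')
img=cv2.cvtColor(f['frame'],cv2.COLOR_RGB2BGR)
c=cv2.resize(img[135:290,245:400],None,fx=3.8,fy=3.8,interpolation=cv2.INTER_CUBIC);cv2.imwrite('pics/c1.png',c)
m=lambda e:np.array([(e[0]+e[2])/2,(e[1]+e[3])/2])
p=m([292,188,311,208]); q=m([261,195,277,205])
print('plunger',onz(f,*p,141),'side',onz(s,*q,139))
hs=cv2.cvtColor(img,cv2.COLOR_BGR2HSV)
ys,xs=np.where((hs[...,0]>24)&(hs[...,0]<34)&(hs[...,1]>200)&(hs[...,2]>150));k=(xs>325)&(xs<370)&(ys>205)&(ys<240)
print('sleeve px',xs[k].min(),xs[k].max(),xs[k].mean(),ys[k].mean())
obs=[((35,5,141),p),((35,-76,119),(320.5,163)),((85,130,18),(256,241)),((85,-130,18),(313,146)),((-85,-130,18),(376,180)),((-85,130,18),(319,280))]
def W(t,X): c,s_=np.cos(t[2]),np.sin(t[2]);return np.array([t[0]+c*X[0]-s_*X[1],t[1]+s_*X[0]+c*X[1],X[2]])
P=onz(f,316,212,18)
best=min((least_squares(lambda t:np.concatenate([proj(f,W(t,X))-u for X,u in obs]),[P[0],P[1],a],loss='soft_l1') for a in(0,1.5,3,-1.5)),key=lambda r:r.cost)
t=best.x;print('pose',t,best.cost);print(best.fun.reshape(-1,2).round(1))
np.save('t.npy',t)
for n,X in dict(pl=(35,5,141),pin=(35,85,88),piv=(-32,5,66),closedtip=(-32,-57,66),opentip=(-94,5,66),tank=(35,-76,119)).items(): print(n,W(t,X).round(1),proj(f,W(t,X)).round(),proj(s,W(t,X)).round())
print('tip',onz(f,xs[k].mean(),ys[k].mean(),70))
for n,e in dict(nut=[267,273,280,284],bear=[294,286,318,310]).items(): print(n,onz(f,*m(e),10))
o=manip.get_obs();R=cv2.Rodrigues(o['orientation'])[0];print(R.round(2),o['time_s'])
E
```

```text
plunger [465.23410935 310.80982753 141.        ] side [447.39976328 337.47517835 139.        ]
sleeve px 342 362 351.75 224.70238095238096
pose [457.11558095 276.80812685   1.05507399] 9.926458252214932
[[ 0.6 -2.4]
 [ 0.9  0.9]
 [-3.8  0.7]
 [-2.1 -3.3]
 [ 0.8 -0.1]
 [-0.   0.9]]
pl [470.  309.7 141. ] [302. 196.] [268. 194.]
pin [400.4 349.2  88. ] [282. 233.] [283. 227.]
piv [437.  251.4  66. ] [328. 217.] [294. 217.]
closedtip [490.9 220.9  66. ] [342. 192.] [283. 209.]
opentip [406.4 197.5  66. ] [353. 232.] [316. 212.]
tank [540.5 269.8 119. ] [321. 164.] [256. 192.]
tip [420.84158766 201.63252029  70.        ]
nut [305.97900249 366.6696872   10.        ]
bear [264.57503632 294.74552922  10.        ]
[[-0.93  0.37 -0.  ]
 [ 0.37  0.93 -0.  ]
 [ 0.   -0.   -1.  ]] 1.0
```

View pics/c1.png

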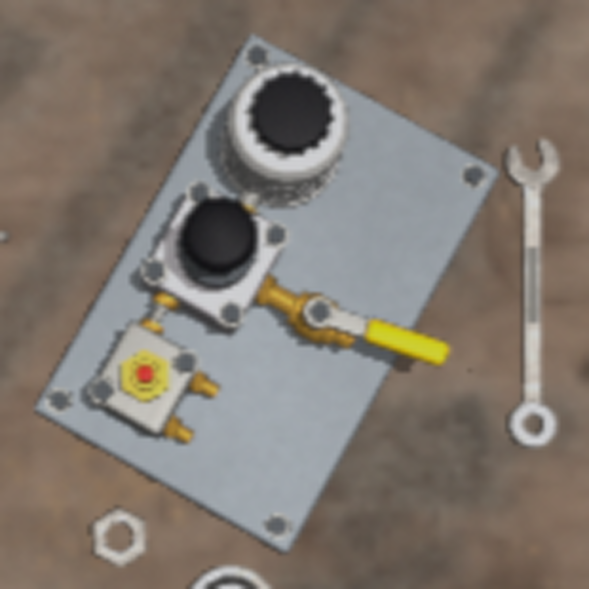

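```bash
python3 - <<'E'
from h import *
from scipy.optimize import least_squares
f=grab('top')
u=lambda x,y:np.array([245+x/3.8,135+y/3.8])-.4
obs=[((35,5,141),u(219,233)),((35,-76,119),u(290,112)),((35,85,89),u(145,373)),((-32,5,73),u(319,312)),((85,130,18),u(36,410)),((85,-130,18),u(253,36)),((-85,-130,18),u(498,172)),((-85,130,18),u(290,552))]
def W(t,X): c,s=np.cos(t[2]),np.sin(t[2]);return np.array([t[0]+c*X[0]-s*X[1],t[1]+s*X[0]+c*X[1],X[2]])
r=least_squares(lambda t:np.concatenate([proj(f,W(t,X))-v for X,v in obs]),np.load('t.npy'))
t=r.x;print(t,r.fun.reshape(-1,2).round(1));np.save('t.npy',t)
piv=W(t,(-32,5,66));tip=onz(f,*u(446,350),68);d=tip-piv;print('pl',W(t,(35,5,141)),'piv',piv,'end',tip,np.hypot(*d[:2]))
th0=np.arctan2(d[1],d[0])-(t[2]+np.pi);th0=(th0+np.pi)%(2*np.pi)-np.pi;print('lever',th0)
tx=np.array([-.93,.37]);ty=np.array([.37,.93])
def P(th,gap=0,r=52):
    a=t[2]+np.pi+th;U=np.array([np.cos(a),np.sin(a)]);n=np.array([-U[1],U[0]])
    h=11*abs(n@tx)+14.5*abs(n@ty);return piv[:2]+r*U-(7+h+gap)*n
print('pre',P(th0,15).round(1))
for th in np.arange(th0,1.62,.15).tolist()+[1.571]: print(round(th,2),P(th).round(1))
E
```

```text
[456.82636886 275.79427188   1.06890792] [[ 0.2  0.1]
 [ 0.4 -0.1]
 [ 0.   0.4]
 [ 0.4 -0.1]
 [-1.   0.2]
 [-0.8 -1.2]
 [ 1.1 -0.6]
 [-0.5  1.1]]
pl [469.2808577 308.8833291 141.       ] piv [437.0483693  250.14606076  66.        ] end [417.0830011  179.77800721  68.        ] 73.14560061278874
lever 0.22542633651156407
pre [389.7 209.5]
0.23 [404.2 205.4]
0.38 [409.4 201.2]
0.53 [415.5 197.6]
0.68 [422.4 194.8]
0.83 [430.1 193. ]
0.98 [438.4 192.4]
1.13 [447.  193.2]
1.28 [455.7 195.7]
1.43 [464.1 199.7]
1.58 [471.9 205.4]
1.57 [471.7 205.2]
```

>>> apply_moves --pt "30 -55 0 0 0" --pt "30 -55 0 0 0" --pt "30 -55 0 0 0" --pt "30 -55 0 0 0" --pt "30 -55 0 0 0" --pt "0 0 0 0 0"

```text
time_s: 1.8
ee_pos: [363.4, 256.9, 231.6]
orientation: [0.599, 3.083, -0.0]
ft_force: [0.2, 0.6, 0.7]
width: -0.3
grip_force: 0.0
```

>>> apply_moves --pt "23 -47 0 0 0" --pt "0 0 -50 0 0" --pt "0 0 -50 0 0" --pt "0 0 -50 0 0" --pt "0 0 -23 0 0" --pt "0 0 0 0 0"

```text
time_s: 2.55
ee_pos: [382.1, 213.8, 56.7]
orientation: [-0.586, -3.082, 0.003]
ft_force: [0.2, 0.4, 0.3]
width: 0.1
grip_force: 0.0
```

>>> apply_moves --pt "10 -4 0 0 0" --pt "10 -4 0 0 0" --pt "5 -4 0 0 0" --pt "6 -4 0 0 0" --pt "7 -3 0 0 0" --pt "8 -2 0 0 0" --pt "0 0 0 0 0"

```text
time_s: 3.42
ee_pos: [430.9, 191.9, 58.2]
orientation: [0.589, 3.085, -0.001]
ft_force: [-0.9, -0.4, -1.3]
width: -0.1
grip_force: 0.3
```

>>> apply_moves --pt "8 0 0 0 0" --pt "8 1 0 0 0" --pt "9 3 0 0 0" --pt "8 4 0 0 0" --pt "3 2 0 0 0" --pt "0 0 0 0 0"

```text
time_s: 4.18
ee_pos: [467.0, 202.5, 58.4]
orientation: [0.588, 3.085, 0.001]
ft_force: [-1.3, -0.7, -0.2]
width: 0.1
grip_force: 0.4
```

```bash
python3 - <<'E'
from h import *
f=grab('top');img=cv2.cvtColor(f['frame'],cv2.COLOR_RGB2BGR)
cv2.imwrite('pics/c2.png',cv2.resize(img[135:290,245:400],None,fx=3.8,fy=3.8,interpolation=cv2.INTER_CUBIC))
o=manip.get_obs();print(o['ee_pos'],o['ft_force'])
E
```

```text
[466.941842   202.47851403  58.50529778] [ 0.2865746  -1.60289846 -0.9746563 ]
```

View pics/c2.png

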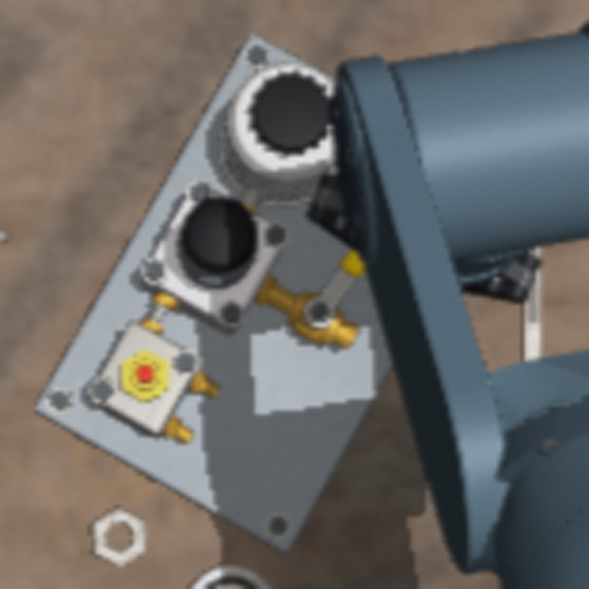

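The plate hasn't moved; the lever (pivot at (319,312), sleeve start at (355,262) in the crop) is about 6° short of the plate's long edge. I'll push further along the unit's x.

>>> apply_moves --pt "2 2 0 0 0" --pt "1 2 0 0 0" --pt "1 2 0 0 0" --pt "0 0 0 0 0"

```text
time_s: 4.72
ee_pos: [470.8, 207.9, 58.4]
orientation: [0.588, 3.085, -0.001]
ft_force: [0.5, -5.7, -0.6]
width: 0.2
grip_force: 2.4
```

>>> apply_moves --pt "0.5 1 0 0 0" --pt "0 0 0 0 0"

```text
time_s: 4.97
ee_pos: [470.9, 208.1, 58.4]
orientation: [0.588, 3.086, -0.004]
ft_force: [-1.1, -9.5, 1.7]
width: -0.2
grip_force: 4.3
```

>>> apply_moves --pt "0.5 1 0 0 0" --pt "0 0 0 0 0"

```text
time_s: 5.22
ee_pos: [471.0, 208.3, 58.3]
orientation: [-0.588, -3.086, 0.006]
ft_force: [-2.2, -12.4, 3.2]
width: 0.1
grip_force: 6.3
```

>>> apply_moves --pt "-6 -10 0 0 0" --pt "-6 -10 0 0 0" --pt "0 0 55 0 0" --pt "0 0 55 0 0" --pt "0 0 50 0 0" --pt "-30 -30 0 0 0" --pt "-50 -30 0 0 0" --pt "0 0 0 0 0"

```text
time_s: 6.22
ee_pos: [375.7, 129.5, 217.5]
orientation: [-0.59, -3.085, -0.0]
ft_force: [1.1, 0.7, 0.5]
width: -0.2
grip_force: 0.0
```

```bash
python3 - <<'E'
from h import *
f=grab('top');img=cv2.cvtColor(f['frame'],cv2.COLOR_RGB2BGR)
cv2.imwrite('pics/c3.png',cv2.resize(img[135:290,245:400],None,fx=3.8,fy=3.8,interpolation=cv2.INTER_CUBIC))
o=manip.get_obs();print(o['ee_pos'],o['ft_force'])
E
```

```text
[378.04098376 129.9573153  218.37562923] [-0.00289207  0.51108198  0.94502923]
```

View pics/c3.png

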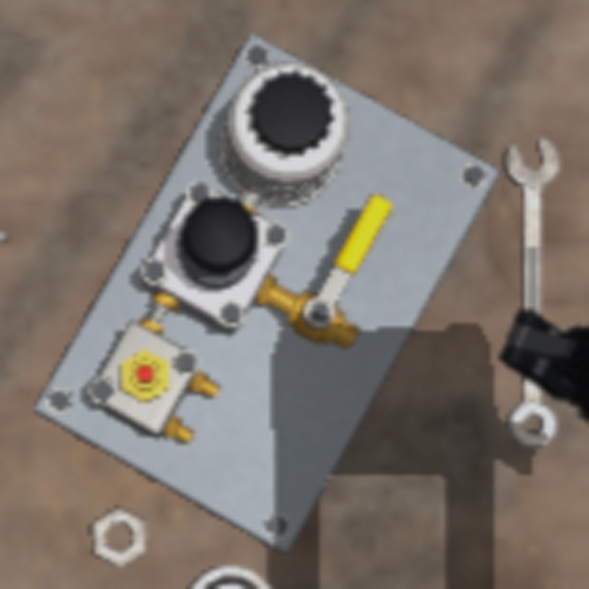

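The lever, from (319,312) to (380,200), is parallel to the plate's long edge, so it is closed. The plate has not moved. Next I go above the plunger.

>>> apply_moves --pt "23 45 0 0 0" --pt "23 45 0 0 0" --pt "23 45 0 0 0" --pt "22 44 0 0 0" --pt "0 0 -40 0 0" --pt "0 0 -20 0 0" --pt "0 0 0 0 0" --pt "0 0 0 0 0"

```text
time_s: 7.28
ee_pos: [471.2, 309.9, 159.2]
orientation: [0.588, 3.085, 0.002]
ft_force: [-0.2, 0.4, 0.6]
width: -0.2
grip_force: 0.0
```

>>> apply_moves --pt "-2 -1 -12 0 0" --pt "0 0 -9 0 0" --pt "0 0 -9 0 0" --pt "0 0 -8 0 0" --pt "0 0 -2 0 0" --pt "0 0 0 0 0"

```text
time_s: 8.02
ee_pos: [468.6, 308.5, 119.9]
orientation: [0.588, 3.085, 0.001]
ft_force: [-4.1, -2.5, 14.8]
width: -0.2
grip_force: 7.2
```

>>> apply_moves --pt "0 0 13 0 0" --pt "0 0 13 0 0" --pt "0 0 0 0 0" --pt "0 0 0 0 0" --pt "0 0 -9 0 0" --pt "0 0 -9 0 0" --pt "0 0 -8.5 0 0" --pt "0 0 0 0 0" --pt "0 0 0 0 0"

```text
time_s: 9.15
ee_pos: [468.5, 308.5, 118.8]
orientation: [0.588, 3.086, 0.0]
ft_force: [-5.1, -2.7, 16.6]
width: -0.0
grip_force: 7.7
```

>>> apply_moves --pt "0 0 13 0 0" --pt "0 0 13 0 0" --pt "0 0 0 0 0" --pt "0 0 0 0 0" --pt "0 0 -9 0 0" --pt "0 0 -9 0 0" --pt "0 0 -8 0 0" --pt "0 0 0 0 0" --pt "0 0 0 0 0"

```text
time_s: 10.28
ee_pos: [468.2, 308.4, 118.6]
orientation: [-0.588, -3.086, 0.0]
ft_force: [-5.6, -2.7, 16.0]
width: -0.2
grip_force: 7.8
```

>>> apply_moves --pt "0 0 13 0 0" --pt "0 0 13 0 0" --pt "0 0 0 0 0" --pt "0 0 0 0 0" --pt "0 0 -9 0 0" --pt "0 0 -9 0 0" --pt "0 0 -8 0 0" --pt "0 0 0 0 0" --pt "0 0 0 0 0"

```text
time_s: 11.4
ee_pos: [468.2, 308.4, 118.6]
orientation: [-0.588, -3.086, 0.0]
ft_force: [-5.5, -3.1, 16.4]
width: -0.0
grip_force: 7.8
```

>>> apply_moves --pt "0 0 13 0 0" --pt "0 0 13 0 0" --pt "0 0 0 0 0" --pt "0 0 0 0 0"

```text
time_s: 11.9
ee_pos: [467.5, 308.0, 142.4]
orientation: [-0.588, -3.084, 0.002]
ft_force: [0.3, -0.0, -0.4]
width: -0.2
grip_force: 0.0
```

```bash
python3 - <<'E'
from h import *
f=grab('side');img=cv2.cvtColor(f['frame'],cv2.COLOR_RGB2BGR)
cv2.imwrite('pics/s2.png',cv2.resize(img[170:280,215:355],None,fx=5,fy=5,interpolation=cv2.INTER_CUBIC))
o=manip.get_obs();print(o['ee_pos'],o['ft_force'],o['time_s'])
E
```

```text
[467.41683423 307.98103336 142.31789449] [-0.22297187  0.67833114 -0.29462305] 11.95
```

View pics/s2.png

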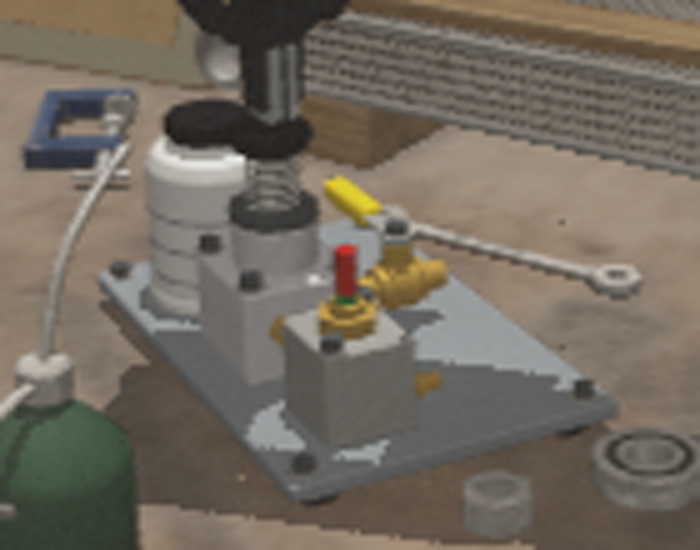

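After four strokes the pin stands well out, with its green foot just showing at crop (345,300). I'll give it two more strokes.

>>> apply_moves --pt "1 0 -9 0 0" --pt "0 0 -9 0 0" --pt "0 0 -8 0 0" --pt "0 0 0 0 0" --pt "0 0 0 0 0" --pt "0 0 13 0 0" --pt "0 0 13 0 0" --pt "0 0 0 0 0" --pt "0 0 0 0 0"

```text
time_s: 13.08
ee_pos: [468.7, 308.1, 142.6]
orientation: [-0.588, -3.085, 0.001]
ft_force: [-1.1, 0.6, -0.0]
width: 0.0
grip_force: 0.0
```

>>> apply_moves --pt "0 0 -9 0 0" --pt "0 0 -9 0 0" --pt "0 0 -8 0 0" --pt "0 0 0 0 0" --pt "0 0 0 0 0" --pt "0 0 13 0 0" --pt "0 0 13 0 0" --pt "0 0 20 0 0" --pt "0 0 40 0 0" --pt "0 0 0 0 0"

```text
time_s: 14.32
ee_pos: [471.0, 309.0, 206.2]
orientation: [0.588, 3.082, 0.004]
ft_force: [-0.2, -0.2, 0.0]
width: -0.5
grip_force: 0.0
```

```bash
python3 - <<'E'
from h import *
f=grab('side');img=cv2.cvtColor(f['frame'],cv2.COLOR_RGB2BGR)
cv2.imwrite('pics/s3.png',cv2.resize(img[170:280,215:355],None,fx=5,fy=5,interpolation=cv2.INTER_CUBIC))
t=np.load('t.npy');c,s=np.cos(t[2]),np.sin(t[2]);x,y=t[0]+c*35-s*85,t[1]+s*35+c*85
for z in (103,107): print(z,(proj(f,(x,y,z))-[215,170])*5)
o=manip.get_obs();print(o['ee_pos'],o['ft_force'],o['time_s'])
E
```

```text
103 [345.39974256 251.81005802]
107 [345.18952582 243.70181634]
[469.82708174 308.54622046 204.21118903] [0.39315544 0.99245108 0.15007701] 14.375
```

View pics/s3.png

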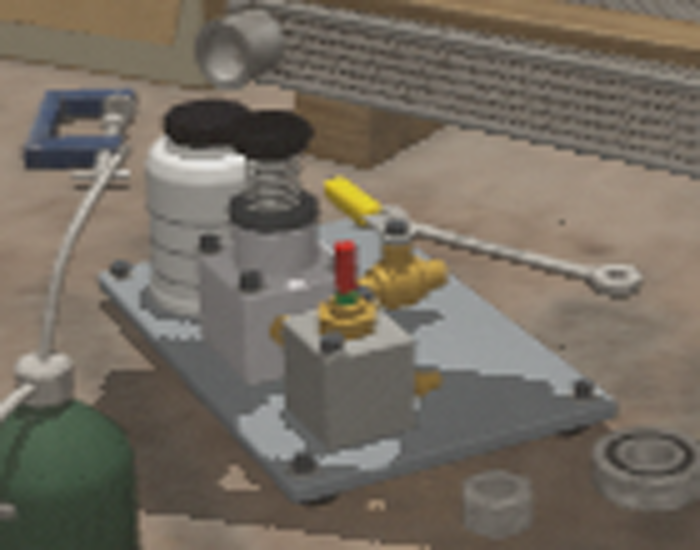

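The pin top is at crop row 241, and fully out predicts about 243. The last two strokes raised it only a little, so it is at its stop with the green foot showing. The lever is closed, the plunger is up and the arm is clear.

```bash
python3 -c "
from plant import manip
print(manip.finish_job())"
```

```text
the job is handed in; nothing more can be done
None
```

The job is handed in: the vent lever is closed, six strokes brought the pin fully out with its green foot showing, the plunger is up, and in the pictures the unit and the things beside it had not shifted.

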